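# Clamp a padlock for drilling with a heel wedge

### The job

The padlock lies in the nest of the drilling fixture. Swing the clamp strap round until it points straight over the padlock, then take the tapered steel wedge and push it thin end first under the strap's near end (the heel) until it jams tight, so that the strap's pressure screw grips the padlock. Push with firm hand force, about 20 N; do not drive it or press it down hard, and do not disturb the padlock in its nest or the other tools.

Things in the scene. Friction and masses are not known exactly. Their poses are not given: they have to be found in the camera images.
- fixture: Drilling fixture bolted to the bench: steel plate with two lengthwise grooves, 290 (x) x 150 (y) x 16 mm. Origin: centre of its underside, on the bench. Its x axis runs from the near apron, where the wedge goes in, to the far end, where a back rail and an end stop, 14 mm high, form the padlock's nest. Place and yaw vary.
- strap_swing (a joint): Turn of the clamp strap about the stud, rad. 0: straight along the fixture's x axis, nose over the padlock; positive: counter-clockwise from above. At the start it is swung aside by 0.5 to 1.0 rad. It stays where it is left (friction 0.12 N m) and swings clear above the padlock.
- stud (a point): Foot of the upright stud that carries the strap: on the plate's top face, on its centre line, 35 mm along x from the fixture's origin. Stud and hex nut reach 86 mm above the bench.
- strap: Dark steel clamp strap 180 x 32 x 14 mm, 94 mm of it on the heel side of the stud; a ball-ended pressure screw in its nose, 75 mm from the stud. Origin: stud axis, 18 mm above the plate; x from heel to nose. It rocks like a see-saw: free, a spring holds the screw 1 to 7 mm off the padlock; lifting the heel presses it down. To swing it, pinch the bar near the heel, 30 to 45 mm above the bench.
- strap_heel (a point): Middle of the underside of the round toe (10 mm thick) across the strap's heel end, 88 mm from the stud; axes as the strap's. Free, it stands about 12.5 mm above the plate; it must rise to 13.5 to 21.5 mm before the strap grips. How far differs from job to job, as the pressure screw is set by hand: it must be felt.
- wedge: Loose steel wedge, 118 x 28 mm, 0.36 kg: butt block 26 x 28 mm, 32 mm high, and a taper towards its +x. Origin: underside, under the butt's middle. Sloping top: 25 mm high at the butt, 12 mm at the tip (slope 0.14), the last 8 mm bevelled to 5 mm. Hold it across y at the butt. Pushed with about 20 N along the plate it jams with 18 to 70 mm of its taper past the heel toe, and stays.
- wedge_tip (a point): Middle of the lower edge of the wedge's thin end, 105 mm along x from the wedge's origin.
- padlock: Brass padlock lying flat in the nest, body 40 x 34 x 18 mm, shackle to the side. Origin: middle of the body's bottom face (the face opposite the shackle); its z axis lies along the fixture's -y, its x axis points up. Its thin body dents if clamped with more than 20 N. Not to be handled.
- packing_bar: Bystander: loose plain rectangular steel bar 118 x 28 x 22 mm, no taper; lies where the wedge might. Origin: underside, 13 mm from one end; x axis along it.
- t_driver: Bystander: loose T-handle driver, 114 x 72 x 16 mm.
- ring_spanner: Bystander: loose small spanner, 113 mm.
- tape_black: Bystander: loose black tape roll, 60 mm across, 18 mm high.
Not all that is in view belongs to the job. What is shaped like the wedge but green is not meant.

How it is judged (in metres and radians):
On the way, in this order (a step that is already met when the one before it is completed fails the run):
1. the strap is swung straight over the padlock (within 0.1 rad) (value of joint strap_swing between -0.1 and 0.1 rad), for 0.2 s.
2. the wedge's thin end is 12 mm or more under the heel (x of wedge_tip in the frame of strap_heel above 0.012 m and y of wedge_tip in the frame of strap_heel between -0.012 and 0.012 m), for 0.1 s.
At the end, for the whole second after the job is handed in: Let go, the wedge stays jammed 12 mm or more under the heel and within 12 mm of the strap's middle; the strap is within 0.1 rad of straight and presses the padlock with more than 6 N; the padlock lies flat in its nest, within about 5 mm of where it lay (all of step 1 and all of step 2 and x of padlock in the frame of fixture between 0.104 and 0.115 m and y of padlock in the frame of fixture between 0.01 and 0.022 m and angle between the x axis of padlock and the z axis of fixture, either way round below 0.07 rad and contact force between strap and padlock above 6 N and contact force between wedge and strap above 3 N and linear speed of wedge below 0.005 m/s); the robot touches nothing.
It fails at once if the wedge is forced: more than 45 N between wedge and plate (contact force between wedge and fixture_c0 above 45 N).
It fails at once if the wedge is forced: more than 20 N between strap and padlock (contact force between strap and padlock above 20 N).
It fails at once if the padlock is shifted by 8 mm (distance of padlock from where it was at the start of the episode above 0.008 m).
It fails at once if a bystander is moved by 30 mm (distance of any of packing_bar, t_driver, ring_spanner, tape_black from where it was at the start of the episode above 0.03 m).
It also fails if it takes over 61 s, if anything falls off the work surface, if the arm or the gripper's body presses on something with over 40 N, if the wrist force passes 120 N, or if a joint passes its speed limit or range.

### The arm

A 7-joint arm with a two-finger parallel gripper is mounted at the origin on a cart in front of the work surface, level with it; the furniture and walls round the work are solid. World frame = base frame: x ahead of the robot, y to its left, z up, the work surface at z = 0. Lengths are in m, angles in degrees, forces in N, time in s.
With the tool pointing down it reaches from about 0.425 to 0.875 m from the base axis. Payload 4.7 kg.
Tool frame: the origin (TCP) lies at the very end of the fingers, on their centre line; the grasp point (between the pads) lies env.hold_point_z behind it (env.hold_point_z is the distance from the TCP to the grasp point, in m); z points along the fingers, y is the line along which they close (so a half turn about z gives the same grasp; the last joint's range is limited). The gripper opens to 87 mm and grips with 3 to 60 N. Pads are 19 mm wide; open, the fingers measure 117 mm over their backs; the gripper's body (75 mm by 190 mm) begins 51 mm behind the grasp point.
Start: joints at [66.182, 18.392, -4.016, 83.108, 1.295, 78.541, -3.26], TCP at [0.271, -0.591, 0.223] pointing down, gripper open.
Joint ranges: [-163.93, 163.93], [-17.29, 119.83], [-79.2, 71.16], [3.27, 140.29], [-89.18, 269.18], [5.43, 117.66], [-154.24, 154.24]. Speed limits (degrees/s): [147.25, 147.25, 180, 180, 180, 180, 180].

### API

Orientations are given as [roll, pitch, yaw] about the fixed x, y, z axes, in that order (R = Rz(yaw) Ry(pitch) Rx(roll)).
In Python, from cell import env gives the robot as it stands.
- The arm moves only by the shell command python3 -m jog 'ROWS' [FORCE]. ROWS is JSON, a list of rows, each an object with "dp": the shift along the tool's x, y, z in cm, a list of three; "twist": the turn about the tool's z in degrees; "fingers": the opening, from 0 (shut) to 1 (fully open). A call has 1 to 8 rows; each row is the pose to reach, as a shift and turn from the pose commanded when the call began, along the tool's axes at that moment; what a row does not reach only later rows make up. A row lasts 1/8 s, in which the tool goes at most 62.5 mm and 10.7 degrees, less where a joint would pass 70% of its speed; a pose out of reach is approached as far as the arm can. A call with a gripper value outside its range is refused whole. The fingers move at their own pace and stop on an object; FORCE is the grip in N (left out, the last holds). Time passes only in rows, so rows that repeat a pose let the fingers close. It gives the time, the measured TCP pose, the force, the opening and the grip force at its end, in the units of the state.
- env.get_obs(): the state, without advancing time (a new reading comes with each control period).
- env.read_camera(name): name is "scene" or "top" or "wrist"; returns a dict with "pixels" (400x640x3 uint8, blue, green, red), "depth" (400x640 float32, m along the optical axis (not along the pixel's ray), 0 where there is no reading), "fx", "fy", "cx", "cy" (pixels), "k1" (the pictures are not rectified: a ray, as slopes to the right and down, at radius r is drawn at 1 + k1 r^2 times it, then the intrinsics apply), "rvec" (rotation vector, rad) and "tvec" (3), from world to camera coordinates, as OpenCV has them. Camera axes: x right, y down, z forward; pixel columns grow to the right and rows downward; lengths in m; the calibration is good to about 2 mm. A picture is of the moment at which its call begins.
- env.sign_off(): hands the job in; it is judged then, once.
The state is a dict: "time_s": time; "qpos": joint angles; "joint_velocities": joint speeds; "effort": joint torques, N m; "tool_pos": TCP position; "tool_rot": TCP orientation; "force": force on the tool from outside, world axes, zero at the start; "wrist_torque": the same for the moment, N m; "grip_width": finger opening in m; "grasp_force": force on a finger pad.
Only numpy, scipy, OpenCV 4.12 (cv2) and the standard library are available. Lean on these libraries where they do the work, as an engineer would, in place of code of your own. Each camera call takes 0.05 s, during which the arm holds its last target. There are 200 camera calls.

## Working session

There is one attempt and no reset: what is moved stays moved. The work goes in short steps, Python scripts to look and compute and a shell command to move; the robot and the scene stay as the last step left them, time stands still between calls to the robot, and variables do not carry over. Pictures are saved under pics/ and viewed, at most 10 in all, crops included, and the job is handed in when it is done.

```bash
ls; mkdir -p pics
cat > h.py <<'E'
import numpy as np, cv2
from cell import env
def cam(n):
    c=env.read_camera(n); c['R']=cv2.Rodrigues(np.array(c['rvec'],float))[0]; c['t']=np.array(c['tvec'],float).reshape(3)
    return c
def cloud(c):
    h,w=c['depth'].shape
    u,v=np.meshgrid(np.arange(w),np.arange(h))
    return pts(c,u.ravel(),v.ravel(),c['depth'].ravel()).reshape(h,w,3)
def rays(c,u,v):
    K=np.array([[c['fx'],0,c['cx']],[0,c['fy'],c['cy']],[0,0,1]],float)
    p=np.stack([u,v],-1).astype(float).reshape(-1,1,2)
    return cv2.undistortPoints(p,K,np.array([c['k1'],0,0,0.])).reshape(-1,2)
def pts(c,u,v,d):
    s=rays(c,u,v); pc=np.column_stack([s[:,0]*d,s[:,1]*d,d])
    return (pc-c['t'])@c['R']
def plane(c,uv,z):
    uv=np.atleast_2d(uv); s=rays(c,uv[:,0],uv[:,1]); d=np.column_stack([s,np.ones(len(s))])@c['R']
    o=-c['R'].T@c['t']; return o+d*((z-o[2])/d[:,2])[:,None]
E
python3 - <<'E'
from h import *
for n in ('top','scene'):
    c=cam(n); cv2.imwrite(f'pics/{n}0.png',c['pixels']); np.save(f'{n}0.npy',cloud(c)); print(n,-c['R'].T@c['t'])
o=env.get_obs(); print(o,env.hold_point_z)
E
```

```text
pics
top [ 0.35989751 -0.10317756  1.19688274]
scene [0.16476982 0.65712195 0.74727492]
{'time_s': 0.1, 'qpos': array([66.18425686, 18.43279472, -4.01681005, 83.16775903,  1.29558912,
       78.53946546, -3.25957591]), 'joint_velocities': array([ 0.14037443, -0.07645813,  0.07327158, -0.11584515, -0.0655984 ,
       -0.06958574, -0.00100947]), 'effort': array([ 3.78900904e-05, -4.92572272e+01, -4.05554362e-01, -3.13398278e+01,
       -6.41616527e-02,  3.94417474e-02,  1.17800323e-04]), 'tool_pos': array([ 0.27058898, -0.59046771,  0.22159526]), 'tool_rot': array([-1.79905249e+02,  5.57418620e-03,  2.46270937e+01]), 'force': array([ 0.95006215,  0.4230752 , -0.25558691]), 'wrist_torque': array([ 0.02738231, -0.02041853,  0.01777747]), 'grasp_force': 0.0, 'grip_width': 0.08720232076016933} 0.0187
```

View pics/top0.png

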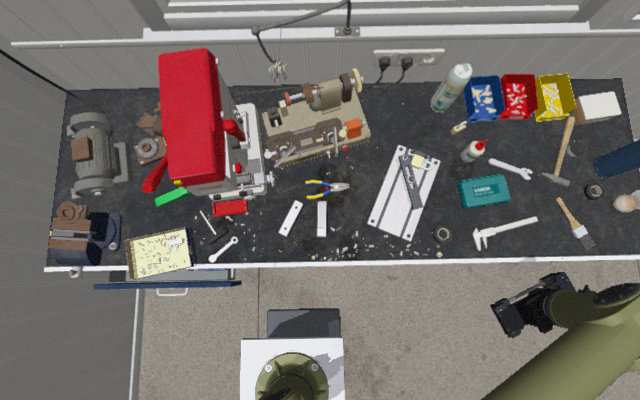

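View pics/scene0.png

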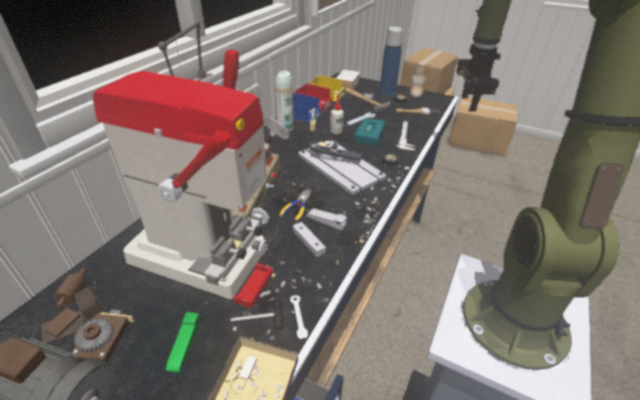

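Two grey bars could be the wedge: top (291,218), which is scene (308,238), and top (321,219), which is scene (327,218). The green one at top (171,196) is ruled out. I'll check the height profiles and one enlarged crop.

Run:
```python
from h import *
t=cv2.imread('pics/top0.png'); s=cv2.imread('pics/scene0.png')
T=np.load('top0.npy')
a=cv2.resize(t[190:245,270:345],(400,293),interpolation=cv2.INTER_CUBIC)
b=cv2.resize(s[195:265,280:360],(400,293),interpolation=cv2.INTER_CUBIC)
f=cv2.resize(t[140:245,362:447],(486,600),interpolation=cv2.INTER_CUBIC)[:586]
f=cv2.resize(f,(400,586))
cv2.imwrite('pics/crop1.png',np.hstack([np.vstack([a,b]),f]))
g=cv2.cvtColor(t,cv2.COLOR_BGR2GRAY)
m=(g>120).astype(np.uint8)
n,l,st,ce=cv2.connectedComponentsWithStats(m)
for i in range(1,n):
    if st[i,4]>120 and 195<ce[i][1]<260 or st[i,4]>500 and 360<ce[i][0]<450 and ce[i][1]>140:
        P=T[l==i]; P=P[P[:,2]<.1]; z=np.median(P[:,2]) if len(P) else 0
        ct=max(cv2.findContours((l==i).astype(np.uint8),0,1)[0],key=len)
        c={}
        r=cv2.boxPoints(cv2.minAreaRect(ct))
        print(i,st[i],ce[i].round(1),'z',z.round(4)); print(r.round(1).tolist())
        if st[i,4]<900:
            q=P-P.mean(0);d=np.linalg.svd(q[:,:2],full_matrices=False)[2][0]; k=q[:,:2]@d
            print('c',P.mean(0).round(3),'dir',d.round(3)); print([(round(float(x),3),round(float(np.median(P[abs(k-x)<.008,2])),4)) for x in np.arange(-.055,.056,.011)])
```

```text
104 [367 145  41  82 840] [386.5 185.7] z 0.0161
[[364.79998779296875, 222.6999969482422], [398.0, 143.60000610351562], [410.79998779296875, 149.0], [377.6000061035156, 228.0]]
c [ 0.627 -0.319  0.017] dir [-0.914  0.405]
[(-0.055, 0.0158), (-0.044, 0.0162), (-0.033, 0.0152), (-0.022, 0.0155), (-0.011, 0.0162), (0.0, 0.0164), (0.011, 0.0162), (0.022, 0.016), (0.033, 0.0163), (0.044, 0.016), (0.055, 0.016)]
109 [ 402  149   39   93 1264] [419.3 187.3] z 0.0172
[[378.6000061035156, 229.60000610351562], [408.29998779296875, 148.39999389648438], [440.70001220703125, 160.1999969482422], [410.8999938964844, 241.39999389648438]]
126 [ 378  170   34   67 1177] [396.3 208.2] z 0.0163
[[377.0, 228.10000610351562], [400.0, 169.60000610351562], [422.29998779296875, 178.39999389648438], [399.29998779296875, 236.89999389648438]]
139 [155 187  32  19 246] [170.1 195.5] z 0.0197
[[153.89999389648438, 198.6999969482422], [183.60000610351562, 184.89999389648438], [186.89999389648438, 192.0], [157.1999969482422, 205.8000030517578]]
c [0.607 0.393 0.021] dir [ 0.332 -0.943]
[(-0.055, 0.0133), (-0.044, 0
[... 1852 characters left out ...]
[468.6000061035156, 231.1999969482422], [528.5999755859375, 201.1999969482422], [538.4000244140625, 220.8000030517578], [478.3999938964844, 250.8000030517578]]
c [ 0.473 -0.678  0.005] dir [-0.306  0.952]
[(-0.055, 0.0051), (-0.044, 0.0042), (-0.033, 0.0054), (-0.022, 0.0053), (-0.011, 0.0058), (0.0, 0.0048), (0.011, 0.006), (0.022, 0.0071), (0.033, 0.0069), (0.044, 0.0062), (0.055, 0.0058)]
195 [208 236  30  27 181] [222.2 249.6] z 0.0049
[[206.8000030517578, 257.6000061035156], [234.39999389648438, 234.8000030517578], [239.0, 240.5], [211.5, 263.20001220703125]]
c [0.429 0.221 0.004] dir [-0.647  0.762]
[(-0.055, 0.0053), (-0.044, 0.0046), (-0.033, 0.0031), (-0.022, 0.0035), (-0.011, 0.0042), (0.0, 0.005), (0.011, 0.0054), (0.022, 0.005), (0.033, 0.0052), (0.044, 0.0065), (0.055, 0.0051)]
  return _methods._mean(a, axis=axis, dtype=dtype,
  ret = ret.dtype.type(ret / rcount)
```

View pics/crop1.png

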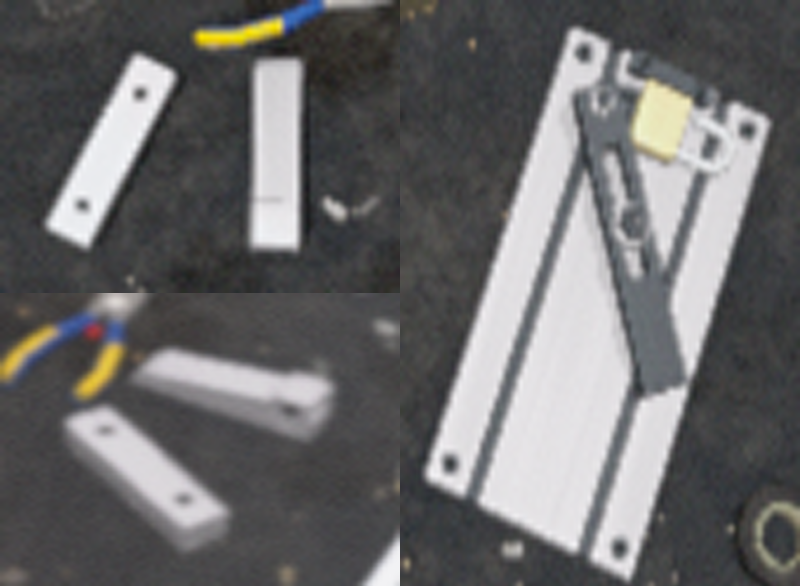

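The wedge is the bar at top (321,219): its height profile rises from 11 to 32 mm with the butt nearest the robot. The bar at (291,218) is a flat 22 mm with two holes, so it's the packing bar. Next I'll measure the fixture and strap.

```bash
cat >> h.py <<'E'
def rel(target,yaw):
    """tool-frame shift cm and twist deg from the current pose to target TCP, tool yaw"""
    o=env.get_obs(); y=np.radians(o['tool_rot'][2]); p=np.array(target)-o['tool_pos']
    x=np.array([np.cos(y),np.sin(y)]); 
    d=[p[:2]@x, p[:2]@np.array([x[1],-x[0]]), -p[2]]
    return (np.array(d)*100).round(2), round(-(yaw-o['tool_rot'][2]),1)
E
python3 - <<'E'
from h import *
t=cv2.imread('pics/top0.png'); T=np.load('top0.npy'); g=cv2.cvtColor(t,cv2.COLOR_BGR2GRAY)
ob=np.zeros(g.shape,bool); ob[135:250,355:450]=1
m=ob&(T[...,2]>.009)&(T[...,2]<.1)
n,l,st,ce=cv2.connectedComponentsWithStats(m.astype(np.uint8)); i=1+np.argmax(st[1:,4])
P=T[l==i]; r=cv2.minAreaRect((P[:,:2]*1000).astype(np.float32)); print('plate',r); 
B=cv2.boxPoints(r)/1000; print(B)
long=B[1]-B[0] if np.linalg.norm(B[1]-B[0])>np.linalg.norm(B[2]-B[1]) else B[2]-B[1]
long*=np.sign(long[0]); fy=np.degrees(np.arctan2(long[1],long[0])); c=B.mean(0); f=long/np.linalg.norm(long)
print('centre',c,'yaw',fy,'stud',c+.035*f)
m=(l==i)&(g<100)&(T[...,2]>.03)&(T[...,2]<.056)
n,l2,st,ce=cv2.connectedComponentsWithStats(m.astype(np.uint8)); j=1+np.argmax(st[1:,4])
S=T[l2==j]; rs=cv2.minAreaRect((S[:,:2]*1000).astype(np.float32)); print('strap',rs,np.median(S[:,2])); print(cv2.boxPoints(rs)/1000)
a=np.linalg.svd(S[:,:2]-S[:,:2].mean(0),full_matrices=False)[2][0]; a*=np.sign(a[0]); print('strap yaw',np.degrees(np.arctan2(a[1],a[0])))
su=T[(l==i)&(T[...,2]>.07)&(T[...,2]<.095)]; print('stud top',su.mean(0),len(su))
E
```

```text
plate ((607.63720703125, -375.60369873046875), (154.5452880859375, 291.1694641113281), 66.44451141357422)
[[ 0.4433025  -0.3882564 ]
 [ 0.7102099  -0.5046185 ]
 [ 0.77197194 -0.36295098]
 [ 0.5050645  -0.24658887]]
centre [ 0.6076372 -0.3756037] yaw -23.555487 stud [ 0.6397208 -0.389591 ]
strap ((629.4834594726562, -376.6683349609375), (170.76416015625, 2.679891586303711), 12.357749938964844) 0.046020650874249176
[[ 0.54579294 -0.39363247]
 [ 0.5463664  -0.39625028]
 [ 0.713174   -0.3597042 ]
 [ 0.7126005  -0.3570864 ]]
strap yaw 12.597837491142075
stud top [ 0.64663903 -0.386933    0.07761533] 26
```

```bash
python3 -c "
from h import *
print(rel([.564,-.407,.20],12.4))"
```

```text
(array([34.32, -4.45,  2.16]), np.float64(12.2))
```

```bash
python3 -m jog '[{"dp":[6,-1,0],"twist":2},{"dp":[12,-1.5,0.5],"twist":5},{"dp":[18,-2.5,1],"twist":8},{"dp":[24,-3.5,1.5],"twist":10},{"dp":[29.5,-4,2],"twist":12},{"dp":[34.3,-4.4,2],"twist":12.2},{"dp":[34.3,-4.4,2],"twist":12.2}]'
python3 - <<'E'
from h import *
c=cam('wrist'); cv2.imwrite('pics/w1.png',c['pixels']); np.save('w1.npy',cloud(c)); print(env.get_obs()['tool_pos'],env.get_obs()['tool_rot'])
E
```

```text
[ 0.27060616 -0.59055151  0.22172656] [-1.79919325e+02  5.86168112e-03  2.46237675e+01]validation failed for argument at $[0]...
```

View pics/w1.png

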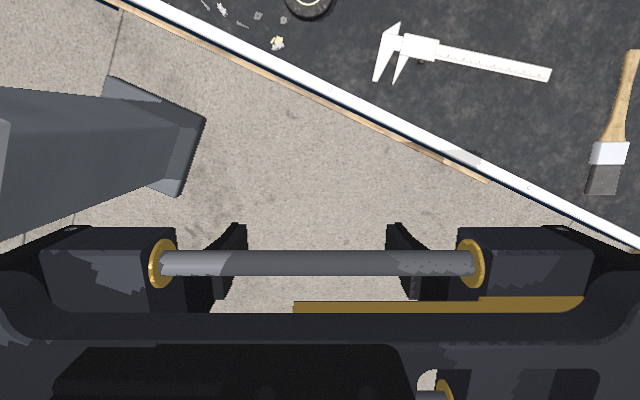

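The row was refused, so each row likely needs "fingers" too. The wrist picture shows the gripper along the bottom (rows 220–400) and the bench ahead of the tool.

```bash
python3 -m jog '[{"dp":[6,-1,0],"twist":2,"fingers":1},{"dp":[12,-1.5,0.5],"twist":5,"fingers":1},{"dp":[18,-2.5,1],"twist":8,"fingers":1},{"dp":[24,-3.5,1.5],"twist":10,"fingers":1},{"dp":[29.5,-4,2],"twist":12,"fingers":1},{"dp":[34.3,-4.4,2],"twist":12.2,"fingers":1},{"dp":[34.3,-4.4,2],"twist":12.2,"fingers":1}]'
python3 - <<'E'
from h import *
c=cam('wrist'); cv2.imwrite('pics/w2.png',c['pixels']); W=cloud(c); np.save('w2.npy',W); print(env.get_obs()['tool_pos'],env.get_obs()['tool_rot'])
g=cv2.cvtColor(c['pixels'],cv2.COLOR_BGR2GRAY); z=W[...,2]
d2=np.hypot(W[...,0]-.642,W[...,1]+.389)
m=(z>.037)&(z<.056)&(d2<.13)&(g<120)
n,l,st,ce=cv2.connectedComponentsWithStats(m.astype(np.uint8)); j=1+np.argmax(st[1:,4]); S=W[l==j]
r=cv2.minAreaRect((S[:,:2]*1000).astype(np.float32)); print(r,st[j],np.median(S[:,2])); print(cv2.boxPoints(r)/1000)
s=W[(z>.07)&(z<.095)&(d2<.03)]; print('stud',s.mean(0),len(s))
E
```

```text
time_s: 1.02
tool_pos: [0.5688, -0.4023, 0.2014]
tool_rot: [-179.8, -0.1, 12.9]
force: [-0.7, -0.3, -0.2]
grip_width: 0.0869
grasp_force: 0.0
[ 0.56611295 -0.4053749   0.2016113 ] [-1.79904489e+02  9.45449196e-03  1.26947766e+01]
((633.510986328125, -389.27191162109375), (178.88970947265625, 32.086273193359375), 12.850083351135254) [ 305   34   31  169 3236] 0.04882869918860652
[[ 0.54273826 -0.3935232 ]
 [ 0.54987425 -0.42480585]
 [ 0.7242837  -0.38502064]
 [ 0.7171477  -0.35373798]]
stud [ 0.63828373 -0.38825015  0.07678855] 251
```

View pics/w2.png

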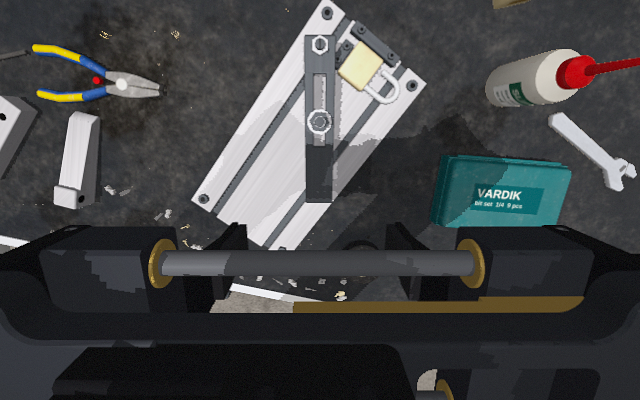

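```bash
python3 -m jog '[{"dp":[-0.6,0,5],"twist":0,"fingers":0.7},{"dp":[-0.6,0,10],"twist":0,"fingers":0.7},{"dp":[-0.6,0,14],"twist":0,"fingers":0.7},{"dp":[-0.6,0,16.8],"twist":0,"fingers":0.7},{"dp":[-0.6,0,17.8],"twist":0,"fingers":0.7},{"dp":[-0.6,0,17.8],"twist":0,"fingers":0.7}]' 10; python3 -c "
from h import *
print(rel([.560,-.406,.023],12.85))"
```

```text
time_s: 1.82
tool_pos: [0.5575, -0.4102, 0.0245]
tool_rot: [-180.0, 0.1, 12.4]
force: [-0.4, 0.3, 0.2]
grip_width: 0.0616
grasp_force: 0.0
(array([ 0.34, -0.35,  0.15]), np.float64(-0.5))
```

```bash
python3 -m jog '[{"dp":[0.2,-0.4,0.1],"twist":-0.5,"fingers":0.7},{"dp":[0.2,-0.4,0.1],"twist":-0.5,"fingers":0.3},{"dp":[0.2,-0.4,0.1],"twist":-0.5,"fingers":0.3},{"dp":[0.2,-0.4,0.1],"twist":-0.5,"fingers":0.3},{"dp":[0.2,-0.4,0.1],"twist":-0.5,"fingers":0.3},{"dp":[0.2,-0.4,0.1],"twist":-0.5,"fingers":0.3}]' 10; python3 -c "
from h import *
print(rel([.560,-.406,.023],12.85))"
```

```text
time_s: 2.58
tool_pos: [0.5595, -0.4057, 0.0238]
tool_rot: [179.9, -0.0, 12.9]
force: [1.1, -1.4, 0.6]
grip_width: 0.0316
grasp_force: 10.0
(array([0.04, 0.05, 0.08]), np.float64(0.0))
```

```bash
python3 -m jog '[{"dp":[0.02,-0.63,0],"twist":4.5,"fingers":0.3},{"dp":[0.1,-1.25,0],"twist":9,"fingers":0.3},{"dp":[0.22,-1.87,0],"twist":13.5,"fingers":0.3},{"dp":[0.39,-2.47,0],"twist":18,"fingers":0.3},{"dp":[0.64,-3.13,0],"twist":23,"fingers":0.3},{"dp":[0.94,-3.76,0],"twist":28,"fingers":0.3},{"dp":[1.25,-4.3,0],"twist":32.5,"fingers":0.3},{"dp":[1.56,-4.75,0],"twist":36.4,"fingers":0.3}]'
python3 -m jog '[{"dp":[0,0,0],"twist":0,"fingers":0.3},{"dp":[0,0,0],"twist":0,"fingers":0.3},{"dp":[0,0,0],"twist":0,"fingers":0.3}]'
```

```text
time_s: 3.58
tool_pos: [0.5647, -0.3561, 0.0239]
tool_rot: [179.9, -0.1, -23.6]
force: [2.1, -2.1, -1.4]
grip_width: 0.0321
grasp_force: 10.0
time_s: 3.95
tool_pos: [0.5648, -0.3558, 0.0239]
tool_rot: [180.0, -0.1, -23.5]
force: [3.0, -2.8, -0.9]
grip_width: 0.0317
grasp_force: 10.0
```

```bash
python3 -m jog '[{"dp":[0,0,0],"twist":0,"fingers":0.7},{"dp":[0,0,0],"twist":0,"fingers":0.7},{"dp":[0,0,0],"twist":0,"fingers":0.7},{"dp":[0,0,-5],"twist":0,"fingers":0.7},{"dp":[0,0,-10],"twist":0,"fingers":0.7},{"dp":[-2,0,-15],"twist":0,"fingers":0.7},{"dp":[-4,0,-18],"twist":0,"fingers":0.7},{"dp":[-4,0,-18],"twist":0,"fingers":0.7}]'
python3 - <<'E'
from h import *
c=cam('wrist'); cv2.imwrite('pics/w3.png',c['pixels']); W=cloud(c)
g=cv2.cvtColor(c['pixels'],cv2.COLOR_BGR2GRAY); z=W[...,2]
d2=np.hypot(W[...,0]-.638,W[...,1]+.3883)
m=(z>.037)&(z<.056)&(d2<.12)&(g<120)
n,l,st,ce=cv2.connectedComponentsWithStats(m.astype(np.uint8)); j=1+np.argmax(st[1:,4]); S=W[l==j]
r=cv2.minAreaRect((S[:,:2]*1000).astype(np.float32)); print(r,np.median(S[:,2])); print(cv2.boxPoints(r)/1000)
# plate + everything above it
m=(z>.011)&(z<.06)&(np.hypot(W[...,0]-.608,W[...,1]+.376)<.18); n,l,st,ce=cv2.connectedComponentsWithStats(m.astype(np.uint8)); j=1+np.argmax(st[1:,4])
P=W[l==j]; r=cv2.minAreaRect((P[:,:2]*1000).astype(np.float32)); print('plate',r); print(cv2.boxPoints(r)/1000)
# wedge
m=(z>.009)&(z<.05)&(abs(W[...,0]-.522)<.09)&(abs(W[...,1]+.1)<.035)&(g>90); print(m.sum())
if m.sum()>300:
    n,l,st,ce=cv2.connectedComponentsWithStats(m.astype(np.uint8)); j=1+np.argmax(st[1:,4]); P=W[l==j]
    r=cv2.minAreaRect((P[:,:2]*1000).astype(np.float32)); print('wedge',r,cv2.boxPoints(r)/1000)
E
```

```text
time_s: 4.95
tool_pos: [0.5279, -0.3398, 0.2072]
tool_rot: [179.9, -0.3, -23.5]
force: [0.3, -0.2, -0.2]
grip_width: 0.0609
grasp_force: 0.0
((625.4795532226562, -382.941650390625), (31.52207374572754, 161.42152404785156), 65.520751953125) 0.04866734841149231
[[ 0.54549295 -0.36384234]
 [ 0.69240457 -0.43072957]
 [ 0.7054662  -0.40204096]
 [ 0.5585546  -0.33515376]]
plate ((585.5114135742188, -386.84771728515625), (111.50022888183594, 261.8475036621094), 66.19320678710938)
[[ 0.44322398 -0.38500628]
 [ 0.68279135 -0.49070203]
 [ 0.7277988  -0.38868916]
 [ 0.48823145 -0.2829934 ]]
546
wedge ((566.9730224609375, -101.32907104492188), (29.315942764282227, 25.073057174682617), 82.9738540649414) [[ 0.55273765 -0.11434347]
 [ 0.5776224  -0.11741046]
 [ 0.58120835 -0.08831467]
 [ 0.5563236  -0.08524768]]
```

View pics/w3.png

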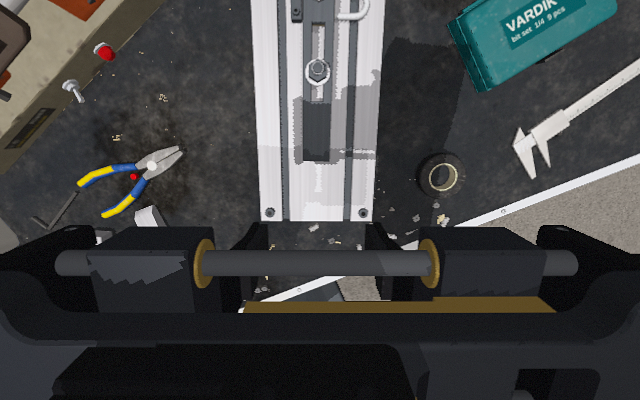

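```bash
python3 -c "
from h import *
print(rel([.45,-.10,.2],-1.7))"
```

```text
(array([-16.65, -18.87,   0.48]), np.float64(-21.8))
```

```bash
python3 -m jog '[{"dp":[-3,-3.5,0],"twist":-4,"fingers":0.7},{"dp":[-6.5,-7.5,0],"twist":-9,"fingers":0.7},{"dp":[-10,-11.5,0],"twist":-14,"fingers":0.7},{"dp":[-13.5,-15.5,0],"twist":-19,"fingers":0.7},{"dp":[-16.6,-18.9,0.4],"twist":-21.8,"fingers":0.7},{"dp":[-16.6,-18.9,0.4],"twist":-21.8,"fingers":0.7},{"dp":[-16.6,-18.9,0.4],"twist":-21.8,"fingers":0.7}]'
python3 - <<'E'
from h import *
c=cam('wrist'); W=cloud(c); g=cv2.cvtColor(c['pixels'],cv2.COLOR_BGR2GRAY); z=W[...,2]
m=(z>.009)&(z<.05)&(abs(W[...,0]-.522)<.075)&(abs(W[...,1]+.1)<.032)&(g>80)
n,l,st,ce=cv2.connectedComponentsWithStats(m.astype(np.uint8)); j=1+np.argmax(st[1:,4]); P=W[l==j]
r=cv2.minAreaRect((P[:,:2]*1000).astype(np.float32)); print('wedge',r); print(cv2.boxPoints(r)/1000)
Q=P[P[:,2]>.0295]; r=cv2.minAreaRect((Q[:,:2]*1000).astype(np.float32)); print('butt',r,Q.mean(0),len(Q))
print(env.get_obs()['tool_pos'],env.get_obs()['tool_rot'][2])
E
```

```text
time_s: 5.88
tool_pos: [0.4502, -0.1003, 0.1985]
tool_rot: [180.0, 0.1, -1.7]
force: [-0.2, -1.9, 0.3]
grip_width: 0.061
grasp_force: 0.0
wedge ((521.9601440429688, -99.87321472167969), (27.56833839416504, 115.38401794433594), 87.2467041015625)
[[ 0.46367258 -0.1108702 ]
 [ 0.57892346 -0.11641274]
 [ 0.5802477  -0.08887623]
 [ 0.4649968  -0.08333369]]
butt ((477.0031433105469, -97.93974304199219), (27.195615768432617, 25.34710121154785), 87.54589080810547) [ 0.47743914 -0.09781177  0.03205255] 495
[ 0.45040383 -0.10082152  0.19869341] -1.7627261545258068
```

```bash
python3 -m jog '[{"dp":[1.5,-0.2,4],"twist":1,"fingers":0.7},{"dp":[2.6,-0.35,9],"twist":1,"fingers":0.7},{"dp":[2.6,-0.35,13],"twist":1,"fingers":0.7},{"dp":[2.6,-0.35,16.5],"twist":1,"fingers":0.7},{"dp":[2.6,-0.35,18.5],"twist":1,"fingers":0.7},{"dp":[2.6,-0.35,19.2],"twist":1,"fingers":0.7},{"dp":[2.6,-0.35,19.2],"twist":1,"fingers":0.7}]' 40; python3 -c "
from h import *
print(rel([.477,-.098,.006],-2.75))"
```

```text
time_s: 6.8
tool_pos: [0.4766, -0.0977, 0.0072]
tool_rot: [-180.0, 0.0, -2.8]
force: [0.6, 0.1, 0.3]
grip_width: 0.0609
grasp_force: 0.0
(array([0.04, 0.03, 0.12]), np.float64(-0.0))
```

Close, then lift 8 cm.

```bash
python3 -m jog '[{"dp":[0,0,0.1],"twist":0,"fingers":0.2},{"dp":[0,0,0.1],"twist":0,"fingers":0.2},{"dp":[0,0,0.1],"twist":0,"fingers":0.2},{"dp":[0,0,0.1],"twist":0,"fingers":0.2},{"dp":[0,0,0.1],"twist":0,"fingers":0.2},{"dp":[0,0,-2],"twist":0,"fingers":0.2},{"dp":[0,0,-5],"twist":0,"fingers":0.2},{"dp":[0,0,-8],"twist":0,"fingers":0.2}]' 40
python3 - <<'E'
from h import *
f=np.radians(-24); d=np.array([np.cos(f),np.sin(f)]); h=np.array([.5577,-.352])
# wedge tip 20 mm short of the heel toe; butt 105 mm further back; TCP on butt middle
p=h-d*.127; print(p); print(rel([*p,.09],-24.0))
E
```

```text
time_s: 7.8
tool_pos: [0.4752, -0.0965, 0.0872]
tool_rot: [-180.0, 0.2, -2.7]
force: [-0.3, -0.3, -4.2]
grip_width: 0.0276
grasp_force: 39.9
[ 0.44167973 -0.30034445]
(array([-2.41, 20.52, -0.28]), np.float64(21.3))
```

```bash
python3 -m jog '[{"dp":[-0.5,4,0],"twist":4,"fingers":0.2},{"dp":[-1,8,0],"twist":8,"fingers":0.2},{"dp":[-1.5,12,0],"twist":13,"fingers":0.2},{"dp":[-2,16,0],"twist":18,"fingers":0.2},{"dp":[-2.4,19.5,0],"twist":21.3,"fingers":0.2},{"dp":[-2.4,20.5,0],"twist":21.3,"fingers":0.2},{"dp":[-2.4,20.5,0],"twist":21.3,"fingers":0.2},{"dp":[-2.4,20.5,0],"twist":21.3,"fingers":0.2}]'
python3 - <<'E'
from h import *
c=cam('wrist'); cv2.imwrite('pics/w4.png',c['pixels']); W=cloud(c); g=cv2.cvtColor(c['pixels'],cv2.COLOR_BGR2GRAY); z=W[...,2]
f=np.radians(-24); d=np.array([np.cos(f),np.sin(f)]); nrm=np.array([-d[1],d[0]]); h=np.array([.5577,-.352])
q=W[...,:2]-h; X=q@d; Y=q@nrm
m=(z>.075)&(z<.14)&(abs(Y)<.04)&(X<.04)&(X>-.11)
n,l,st,ce=cv2.connectedComponentsWithStats(m.astype(np.uint8)); j=1+np.argmax(st[1:,4]); k=l==j
print(st[j]); 
for a in np.arange(-.11,.0,.01):
    s=k&(abs(X-a)<.005)
    if s.sum()>5: print(round(a,3),'Y',Y[s].min().round(4),Y[s].max().round(4),'z',np.median(z[s]).round(4))
print('tip X',X[k].max())
m=(z>.037)&(z<.056)&(abs(Y)<.03)&(X>-.02)&(X<.13)&(g<120)
n,l,st,ce=cv2.connectedComponentsWithStats(m.astype(np.uint8)); j=1+np.argmax(st[1:,4]); S=W[l==j]
r=cv2.minAreaRect((S[:,:2]*1000).astype(np.float32)); print('strap',r); print(cv2.boxPoints(r)/1000)
p=h-d*.127; print(rel([*p,.025],-24.0))
E
```

```text
time_s: 8.8
tool_pos: [0.4435, -0.2989, 0.0872]
tool_rot: [-179.9, 0.0, -23.8]
force: [0.5, 0.6, -3.2]
grip_width: 0.0275
grasp_force: 39.9
[ 291   55   54  170 8736]
-0.11 Y -0.0112 0.0165 z 0.1047
-0.1 Y -0.0114 0.0165 z 0.1035
-0.09 Y -0.0112 0.0163 z 0.1021
-0.08 Y -0.0115 0.0163 z 0.1007
-0.07 Y -0.0115 0.0162 z 0.0992
-0.06 Y -0.0113 0.0162 z 0.0978
-0.05 Y -0.0116 0.0161 z 0.0963
-0.04 Y -0.0116 0.0159 z 0.0949
-0.03 Y -0.0115 0.0165 z 0.0933
-0.02 Y -0.0117 0.0163 z 0.0872
tip X -0.02036310291134518
strap ((563.7355346679688, -354.3517761230469), (31.658832550048828, 26.725099563598633), 65.41215515136719)
[[ 0.5449982  -0.36318585]
 [ 0.5693     -0.37430584]
 [ 0.58247286 -0.3455177 ]
 [ 0.5581711  -0.3343977 ]]
(array([-0.11,  0.21,  6.24]), np.float64(0.2))
```

View pics/w4.png

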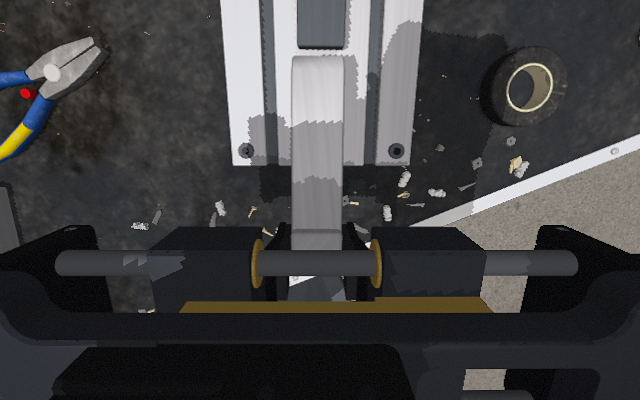

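```bash
python3 -m jog '[{"dp":[-0.1,0.24,2],"twist":0.2,"fingers":0.2},{"dp":[-0.1,0.24,4],"twist":0.2,"fingers":0.2},{"dp":[-0.1,0.24,5.2],"twist":0.2,"fingers":0.2},{"dp":[-0.1,0.24,5.9],"twist":0.2,"fingers":0.2},{"dp":[-0.1,0.24,6.3],"twist":0.2,"fingers":0.2},{"dp":[-0.1,0.24,6.3],"twist":0.2,"fingers":0.2},{"dp":[-0.1,0.24,6.3],"twist":0.2,"fingers":0.2}]'
cat > st.py <<'E'
from h import *
o=env.get_obs(); f=np.radians(-24); d=np.array([np.cos(f),np.sin(f)]); h=np.array([.5577,-.352]); q=o['tool_pos'][:2]-h
print('t',round(o['time_s'],2),'tip X mm',((q@d+.1065)*1e3).round(1),'Y(tcp) mm',((q@[-d[1],d[0]])*1e3).round(1),'z',o['tool_pos'][2].round(4),'yaw',o['tool_rot'][2].round(2),'F along,lat,z',(o['force'][:2]@d).round(1),(o['force'][:2]@[-d[1],d[0]]).round(1),o['force'][2].round(1),'M',o['wrist_torque'].round(2))
E
python3 st.py
```

```text
time_s: 9.72
tool_pos: [0.4415, -0.3027, 0.0251]
tool_rot: [180.0, -0.1, -24.2]
force: [-0.8, -0.5, -4.2]
grip_width: 0.0279
grasp_force: 39.9
t 9.72 tip X mm -19.7 Y(tcp) mm -2.2 z 0.0251 yaw -24.17 F along,lat,z -0.5 -0.7 -4.2 M [ 0.09  0.17 -0.02]
```

```bash
python3 -m jog '[{"dp":[0,0,0.1],"twist":0,"fingers":0.2},{"dp":[0,0,0.15],"twist":0,"fingers":0.2},{"dp":[0,0,0.15],"twist":0,"fingers":0.2}]'; python3 st.py;  python3 -m jog '[{"dp":[0,0,0.05],"twist":0,"fingers":0.2},{"dp":[0,0,0.05],"twist":0,"fingers":0.2}]' >/dev/null; python3 st.py
```

```text
time_s: 10.1
tool_pos: [0.4412, -0.3025, 0.0231]
tool_rot: [180.0, -0.0, -24.2]
force: [0.0, -0.6, -2.6]
grip_width: 0.0273
grasp_force: 39.9
t 10.1 tip X mm -20.1 Y(tcp) mm -2.2 z 0.0231 yaw -24.18 F along,lat,z 0.3 -0.6 -2.6 M [ 0.1   0.1  -0.02]
t 10.35 tip X mm -20.1 Y(tcp) mm -2.2 z 0.0229 yaw -24.17 F along,lat,z -3.1 -0.4 0.5 M [0.22 0.38 0.05]
```

```bash
python3 -m jog '[{"dp":[0.6,0,0],"twist":0,"fingers":0.2},{"dp":[1.2,0,0],"twist":0,"fingers":0.2},{"dp":[1.7,0,0],"twist":0,"fingers":0.2},{"dp":[2.1,0,0],"twist":0,"fingers":0.2},{"dp":[2.5,0,0],"twist":0,"fingers":0.2},{"dp":[2.8,0,0],"twist":0,"fingers":0.2},{"dp":[2.8,0,0],"twist":0,"fingers":0.2}]'>/dev/null; python3 st.py;  python3 -m jog '[{"dp":[0.3,0,0],"twist":0,"fingers":0.2},{"dp":[0.6,0,0],"twist":0,"fingers":0.2},{"dp":[0.6,0,0],"twist":0,"fingers":0.2}]' >/dev/null; python3 st.py
```

```text
t 11.22 tip X mm 7.7 Y(tcp) mm -2.4 z 0.0229 yaw -24.18 F along,lat,z -5.7 0.8 6.1 M [ 0.5   1.13 -0.02]
t 11.6 tip X mm 13.7 Y(tcp) mm -2.4 z 0.0229 yaw -24.18 F along,lat,z -5.9 -0.7 5.3 M [0.39 1.08 0.03]
```

```bash
for i in 1 2; do python3 -m jog '[{"dp":[0.2,0,-0.03],"twist":0,"fingers":0.2},{"dp":[0.4,0,-0.03],"twist":0,"fingers":0.2},{"dp":[0.4,0,-0.03],"twist":0,"fingers":0.2}]' >/dev/null; python3 st.py; done
```

```text
t 11.97 tip X mm 17.6 Y(tcp) mm -2.4 z 0.0229 yaw -24.18 F along,lat,z -5.4 0.3 3.9 M [ 0.4   1.02 -0.06]
t 12.35 tip X mm 22.0 Y(tcp) mm -2.3 z 0.0229 yaw -24.18 F along,lat,z -2.7 -0.5 -0.2 M [ 0.21  0.67 -0.06]
```

```bash
for i in 1 2; do python3 -m jog '[{"dp":[0.2,0,0],"twist":0,"fingers":0.2},{"dp":[0.4,0,0],"twist":0,"fingers":0.2},{"dp":[0.4,0,0],"twist":0,"fingers":0.2}]' >/dev/null; python3 st.py; done
```

```text
t 12.72 tip X mm 26.4 Y(tcp) mm -2.2 z 0.0229 yaw -24.17 F along,lat,z -1.6 -0.6 -2.4 M [ 0.2   0.49 -0.08]
t 13.1 tip X mm 30.4 Y(tcp) mm -2.2 z 0.023 yaw -24.17 F along,lat,z -1.3 0.5 -3.5 M [ 0.12  0.23 -0.01]
```

```bash
python3 -m jog '[{"dp":[0.2,0,0],"twist":0,"fingers":0.2},{"dp":[0.4,0,0],"twist":0,"fingers":0.2},{"dp":[0.4,0,0],"twist":0,"fingers":0.2}]' >/dev/null; python3 st.py
```

```text
t 13.47 tip X mm 33.4 Y(tcp) mm -2.3 z 0.023 yaw -24.18 F along,lat,z -4.6 -0.0 -2.5 M [0.44 0.79 0.01]
```

```bash
for i in 1 2; do python3 -m jog '[{"dp":[0.1,0,0],"twist":0,"fingers":0.2},{"dp":[0.2,0,0],"twist":0,"fingers":0.2},{"dp":[0.2,0,0],"twist":0,"fingers":0.2}]' >/dev/null; python3 st.py; done
```

```text
t 13.85 tip X mm 34.6 Y(tcp) mm -2.3 z 0.023 yaw -24.18 F along,lat,z -7.3 0.8 -0.2 M [ 0.57  1.22 -0.05]
t 14.22 tip X mm 35.7 Y(tcp) mm -2.4 z 0.0229 yaw -24.18 F along,lat,z -9.7 0.5 2.5 M [ 0.77  1.62 -0.  ]
```

Force is building, so the wedge is tightening. I'll keep going in 2 mm steps up to about 20 N.

```bash
for i in 1 2; do python3 -m jog '[{"dp":[0.1,0,0],"twist":0,"fingers":0.2},{"dp":[0.2,0,0],"twist":0,"fingers":0.2},{"dp":[0.2,0,0],"twist":0,"fingers":0.2}]' >/dev/null; python3 st.py; done
```

```text
t 14.6 tip X mm 36.7 Y(tcp) mm -2.4 z 0.0229 yaw -24.19 F along,lat,z -12.4 0.7 4.5 M [1.01 2.08 0.08]
t 14.97 tip X mm 37.7 Y(tcp) mm -2.6 z 0.0229 yaw -24.2 F along,lat,z -15.0 0.5 6.7 M [1.29 2.57 0.05]
```

```bash
for i in 1 2; do python3 -m jog '[{"dp":[0.1,0,-0.03],"twist":0,"fingers":0.2},{"dp":[0.2,0,-0.04],"twist":0,"fingers":0.2},{"dp":[0.2,0,-0.04],"twist":0,"fingers":0.2}]' >/dev/null; python3 st.py; done
```

```text
t 15.35 tip X mm 38.7 Y(tcp) mm -2.7 z 0.0229 yaw -24.21 F along,lat,z -16.1 0.5 6.9 M [ 1.34  2.83 -0.01]
t 15.72 tip X mm 39.7 Y(tcp) mm -2.7 z 0.0229 yaw -24.21 F along,lat,z -17.5 -0.0 6.9 M [1.54 3.23 0.03]
```

```bash
python3 -m jog '[{"dp":[0.1,0,-0.02],"twist":0,"fingers":0.2},{"dp":[0.2,0,-0.04],"twist":0,"fingers":0.2},{"dp":[0.2,0,-0.04],"twist":0,"fingers":0.2}]' >/dev/null; python3 st.py
```

```text
t 16.1 tip X mm 40.8 Y(tcp) mm -2.8 z 0.023 yaw -24.22 F along,lat,z -18.8 -0.4 7.3 M [1.68 3.47 0.07]
```

```bash
python3 -m jog '[{"dp":[-0.3,0,-0.03],"twist":0,"fingers":0.2},{"dp":[-0.6,0,-0.06],"twist":0,"fingers":0.2},{"dp":[-0.6,0,-0.06],"twist":0,"fingers":0.2}]' >/dev/null; python3 st.py
```

```text
t 16.48 tip X mm 40.8 Y(tcp) mm -2.7 z 0.0236 yaw -24.2 F along,lat,z -1.6 -2.2 -11.3 M [ 0.05  0.87 -0.12]
```

```bash
python3 -m jog '[{"dp":[0.05,0,0.05],"twist":0,"fingers":0.2},{"dp":[0.05,0,0.05],"twist":0,"fingers":0.2}]' >/dev/null; python3 st.py
python3 -m jog '[{"dp":[0,0,0],"twist":0,"fingers":0.6},{"dp":[0,0,0],"twist":0,"fingers":0.6},{"dp":[0,0,0],"twist":0,"fingers":0.6},{"dp":[0,0,-1],"twist":0,"fingers":0.6},{"dp":[0,0,-4],"twist":0,"fingers":0.6},{"dp":[-1,0,-9],"twist":0,"fingers":0.6},{"dp":[-2,0,-14],"twist":0,"fingers":0.6},{"dp":[-2,0,-16],"twist":0,"fingers":0.6}]'
python3 - <<'E'
from h import *
c=cam('wrist'); cv2.imwrite('pics/w5.png',c['pixels']); W=cloud(c); g=cv2.cvtColor(c['pixels'],cv2.COLOR_BGR2GRAY); z=W[...,2]
f=np.radians(-24); d=np.array([np.cos(f),np.sin(f)]); nrm=np.array([-d[1],d[0]]); h=np.array([.5577,-.352])
q=W[...,:2]-h; X=q@d; Y=q@nrm
def show(nm,m):
    n,l,st,ce=cv2.connectedComponentsWithStats(m.astype(np.uint8)); j=1+np.argmax(st[1:,4]); k=l==j
    r=cv2.minAreaRect((np.column_stack([X[k],Y[k]])*1000).astype(np.float32)); print(nm,r,'X',X[k].min().round(4),X[k].max().round(4),'z',z[k].min().round(4),z[k].max().round(4),k.sum())
show('strap',(z>.037)&(z<.062)&(abs(Y)<.03)&(X>-.02)&(X<.16)&(g<120))
show('wedge taper',(z>.0345)&(z<.0435)&(abs(Y)<.03)&(X<-.005)&(X>-.1)&(g>60))
show('butt',(z>.045)&(z<.055)&(abs(Y)<.03)&(X<-.03)&(X>-.12))
E
```

```text
t 16.73 tip X mm 40.8 Y(tcp) mm -2.7 z 0.0236 yaw -24.2 F along,lat,z -4.9 -0.8 -9.7 M [ 0.28  1.38 -0.13]
time_s: 17.73
tool_pos: [0.4812, -0.3207, 0.1896]
tool_rot: [179.9, -0.4, -24.2]
force: [-0.1, 0.6, -0.2]
grip_width: 0.0519
grasp_force: 0.0
strap ((47.21989822387695, -0.23833274841308594), (31.94530487060547, 105.70333862304688), 89.407958984375) X -0.0056 0.1 z 0.0469 0.0588 2741
wedge taper ((-30.699010848999023, -2.3981637954711914), (28.129056930541992, 48.75925064086914), 89.78902435302734) X -0.055 -0.0063 z 0.0345 0.0424 1084
butt ((-65.55357360839844, -2.276458740234375), (28.001251220703125, 25.118236541748047), 89.51193237304688) X -0.0782 -0.0529 z 0.0452 0.0501 577
```

View pics/w5.png

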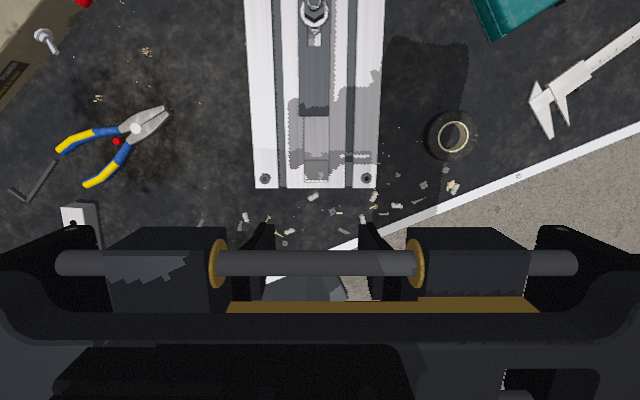

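The wedge sits straight under the strap heel: butt at (317,170), heel edge at (315,113). The tip is about 40 mm in and 2 mm off the strap's middle, and the wedge did not spring back on release. Handing in.

```bash
python3 -c "
from cell import env
print(env.sign_off())"
```

```text
the job is handed in; nothing more can be done
None
```

I handed the job in at about 18 s: the strap is about 1° off straight over the padlock, and the wedge, pushed to about 19 N, is jammed about 40 mm under the heel and about 2 mm off the strap's middle. I could not measure the screw's force on the padlock, and the sign-off gave no verdict.

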